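# Pass the tin under the counter screen

## Task

Serve the customer: push the large flat round tin along the wooden pass tray, under the clear screen and over the raised lip, so that it drops into the pocket on the far side and lies flat on the pocket's floor. Slide it rather than lifting or flipping it, do not knock the screen, leave the other things on the counter where they are, and draw the hand away.

Things in the scene. Friction and masses are not known exactly. Their poses are not given: they have to be found in the camera images.
- tin: the large flat round tin, plain aluminium, 100 mm across and 24 mm tall with slightly rounded edges, 0.13 to 0.25 kg, too wide to grasp. Origin: centre of its underside; z is up through its lid. It starts lying flat on the deck of the pass tray, 75 to 110 mm (centre) before the far edge of the lip.
- tray: wooden pass tray fixed to the counter. Origin: at counter height, on the centreline, below the far (pocket-side) edge of the lip; x points from the deck over the lip to the pocket (the way to push), z up. Flat deck at x -200 to -17 mm, its top 20 mm above the counter, its near end open. Side rails: inner faces at y = +-56 mm, 8 mm thick, tops 34 mm above the counter, along deck and pocket.
- lip (a point): top of the raised lip's far edge, on the centreline, 26 mm above the counter (6 mm above the deck), axes as tray. From the deck the lip slopes up from 17 to 4 mm before this point, then is level to it; beyond is a sheer 20 mm drop to the pocket's floor.
- pocket (a point): centre of the pocket's floor, 6 mm above the counter, 59 mm in x beyond the lip's far edge, axes as tray. The pocket is 118 mm long in x and 112 mm wide in y, its walls 34 mm above the counter.
- screen: clear upright panel fixed across the tray, origin and axes as tray: 280 mm wide, at x 8 to 13 mm, lower edge 85 mm and top 260 mm above the counter; steel posts at y = +-143 mm, each on a foot 70 x 36 mm, 10 mm high. A vertical hand hits the panel before its fingertips reach the lip's far edge: lean it 30 to 45 degrees, fingers pointing forward and down.
- small_tin: bystander: small round aluminium tin, 68 mm across, 22 mm tall; loose; origin at the centre of its underside; stands near the tray
- perfume: bystander: square perfume bottle, 40 x 40 mm, 96 mm tall; loose; origin at the centre of its underside; stands near the tray
- jar: bystander: closed jar, 52 mm across, 70 mm tall; loose; origin at the centre of its underside; stands near the tray
- penpot: bystander: terracotta pot with two pens, 76 mm across, 140 mm tall; loose; origin at the centre of its underside; stands near the tray
- stapler: bystander: stapler, 130 x 36 mm, about 45 mm tall; loose; origin at the centre of its underside; stands near the tray
- calculator: bystander: flat desk calculator, 140 x 85 mm, 18 mm tall; loose; origin at the centre of its underside; stands near the tray
- giftbox: bystander: small gift box, 90 x 60 mm, 36 mm tall; loose; origin at the centre of its underside; stands near the tray

How it is judged:
On the way:
1. the front of the tin has ridden onto or past the lip, the tin still on the tray (x of tin in the frame of tray above -0.055 m and z of tin in the frame of tray between 0.012 and 0.045 m), for 0.05 s.
At the end, for the whole second after the job is handed in: The tin lies flat (within 0.08 rad of level, right way up) and still (under 20 mm/s) on the pocket's floor: its underside within 4 mm of the floor and its centre within 20 mm of the pocket's centre (horizontal distance between tin and pocket below 0.02 m and z of tin in the frame of pocket below 0.004 m and angle between tin's own z axis and vertical below 0.08 rad and linear speed of tin below 0.02 m/s); the robot touches nothing.
It fails at once if the tin is lifted more than 30 mm above the deck or tipped more than 40 degrees (z of tin in the frame of tray above 0.05 m or angle between tin's own z axis and vertical above 0.7 rad).
It fails at once if the robot knocks the screen with more than 15 N (contact force between screen and the fingers above 15 N or contact force between screen and the arm above 15 N).
It fails at once if another thing on the counter is moved more than 30 mm (distance of any of small_tin, perfume, jar, penpot, stapler, calculator, giftbox from where it was at the start of the episode above 0.03 m).
It also fails if it takes over 32 s, if anything falls off the work surface, if the arm or the gripper's body presses on something with over 40 N, if the wrist force passes 120 N, or if a joint passes its speed limit or range.

## Robot

A 6-joint arm with a two-finger parallel gripper is mounted at the origin on the work surface. World frame = base frame: x ahead of the robot, y to its left, z up, the work surface at z = 0. Lengths are in m, angles in rad, forces in N, time in s.
With the tool pointing down it reaches from about 0.3 to 0.775 m from the base axis. Payload 14.6 kg.
Tool frame: the origin (TCP) lies midway between the tips of the shut fingers; the grasp point (between the pads) lies 19 mm behind it; z points along the fingers, y is the direction in which the jaws open and shut (so a half turn about z gives the same grasp; the last joint's range is limited). The gripper opens to 85 mm and grips with 20 to 120 N. Pads are 22 mm wide; open, the fingers measure 114 mm over their backs; the gripper's body (76 mm by 85 mm) begins 54 mm behind the grasp point. The pads swing forward as they close: fully open they stand 13 mm farther back than shut.
Start: joints at [1.165, 0.3, 1.521, -0, 1.321, -0.067], TCP at [0.183, 0.519, 0.231] pointing down, gripper open.
Joint ranges: [-3.03, 3.03], [-0.79, 2.21], [0.23, 2.52], [-1.04, 4.18], [0, 3.07], [-2.55, 2.55]. Speed limits (rad/s): [2.22, 2.22, 2.57, 3.14, 3.14, 3.14].

## Interface

Orientations are given as [roll, pitch, yaw] about the fixed x, y, z axes, in that order (R = Rz(yaw) Ry(pitch) Rx(roll)).
In Python, from rig import * gives the robot as it stands.
- The arm moves only by the tool arm_command, never from a script. Its argument "series" is a list of rows, each a list of 3 entries, a list of its own where there are three numbers: the shift along the tool's x, y, z in mm, then the turn about the tool's z in degrees, then the opening, from 0 (shut) to 1 (fully open). In form: [[[x, y, z], roll, fingers], ...]. A call has exactly 5 rows; each row is the pose to reach, as a shift and turn from the pose commanded when the call began, along the tool's axes at that moment; what a row does not reach only later rows make up. A row lasts 1/12 s, in which the tool goes at most 41.7 mm and 7.16 degrees, less where a joint would pass 70% of its speed; a pose out of reach is approached as far as the arm can. A call with a gripper value outside its range is refused whole. The fingers move at their own pace and stop on an object; "grip_force" is the grip in N (left out, the last holds). Time passes only in rows, so rows that repeat a pose let the fingers close, or fill a call up. It gives the time, the measured TCP pose, the force and the opening at its end, in the units of the state.
- state(): the state, without advancing time (a new reading comes with each control period).
- grab_frame(name): name is "side" or "top"; returns a dict with "color" (420x560x3 uint8, red, green, blue), "range_z" (420x560 float32, m along the optical axis (not along the pixel's ray), 0 where there is no reading), "fovy" (degrees; the focal length in pixels is half the picture's height over the tangent of half this angle, whatever the lens; pixels are square), "cx", "cy" (the principal point, pixels), "k1" (the pictures are not rectified: a ray, as slopes to the right and down, at radius r is drawn at 1 + k1 r^2 times it, then the intrinsics apply), "T" (4x4, takes a point from camera to world coordinates). Camera axes: x right, y up, looking along -z (the intrinsics and any distortion apply to the point x, -y, -z); pixel columns grow to the right and rows downward; lengths in m; the calibration is good to about 2 mm. A picture is of the moment at which its call begins.
- hand_in(): hands the job in, once; it reports no verdict.
The state is a dict: "t": time; "joint_pos": joint angles; "dq": joint speeds; "effort": joint torques, N m; "tcp_pos": TCP position; "eef_rot": TCP orientation; "force": force on the tool from outside, world axes, zero at the start; "ft_torque": the same for the moment, N m; "opening": opening from 0.0 (shut) to 1.0 (fully open).
Only numpy, scipy, OpenCV 4.12 (cv2) and the standard library are available. Lean on these libraries where they do the work, as an engineer would, in place of code of your own. Each camera call takes 0.05 s, during which the arm holds its last target. There are 200 camera calls.

## Working session

There is one attempt and no reset: what is moved stays moved. The work goes in short steps, Python scripts to look and compute and a tool call to move; the robot and the scene stay as the last step left them, time stands still between calls to the robot, and variables do not carry over. Pictures are saved under pics/ and viewed, about 8 in all and at most 12, crops included, and the job is handed in when it is done.

Besides the shell and the picture viewer there is one more tool, called as a command line: name --argument value ..., lists and objects as JSON in quotes. arm_command: Moves the arm, as the interface text tells. Its arguments: {"type":"object","properties":{"series":{"type":"array","items":{"type":"array"}},"grip_force":{"type":"number"}},"required":["series"]}

```bash
ls; mkdir -p pics; python3 - <<'E'
from rig import *
import cv2,numpy as np
print(state())
for n in("side","top"):
    f=grab_frame(n); np.savez(f"pics/{n}0.npz",**f)
    cv2.imwrite(f"pics/{n}0.png",f["color"][:,:,::-1]); print(n,f["fovy"],f["cx"],f["cy"],f["k1"],f["T"].round(3).tolist())
E
```

```text
pics
{'t': 0.0, 'joint_pos': array([ 1.16542717e+00,  3.00462303e-01,  1.52161306e+00,  2.91281480e-05,
        1.32068858e+00, -6.66015660e-02]), 'dq': array([ 0.00026574,  0.00120915, -0.00184763,  0.0006803 , -0.00102991,
        0.00017113]), 'effort': array([-6.98612857e-04, -5.43516326e+01, -3.61799097e+01, -1.68115241e-05,
        4.05444007e-03, -5.75909667e-05]), 'tcp_pos': array([0.18267985, 0.51851819, 0.23071261]), 'eef_rot': array([-3.14042584e+00, -1.06102836e-04,  2.80281777e+00]), 'force': array([-0.00883485,  0.38835243, -0.05134749]), 'ft_torque': array([-0.00368559, -0.00781677,  0.01463529]), 'opening': 1.0018909214871432}
side 47.511770290570965 282.35501378262256 202.30464854635966 -0.02727061669334228 [[0.199, -0.789, 0.581, 1.189], [0.98, 0.158, -0.122, -0.148], [0.004, 0.594, 0.805, 0.872], [0.0, 0.0, 0.0, 1.0]]
top 55.03060596700367 283.6040315261363 201.90985151754947 -0.03824968443545577 [[0.009, 0.981, -0.191, 0.433], [-1.0, 0.005, -0.021, -0.026], [-0.02, 0.191, 0.981, 0.702], [0.0, 0.0, 0.0, 1.0]]
```

View pics/top0.png

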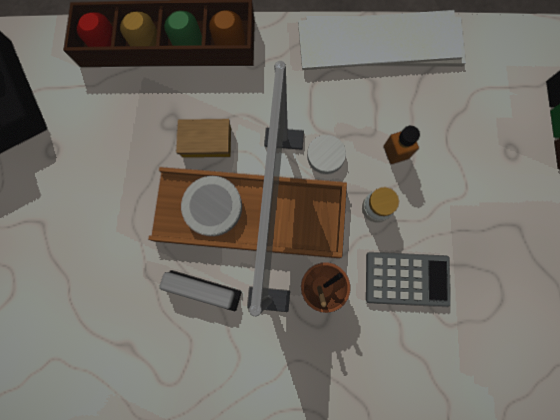

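View pics/side0.png

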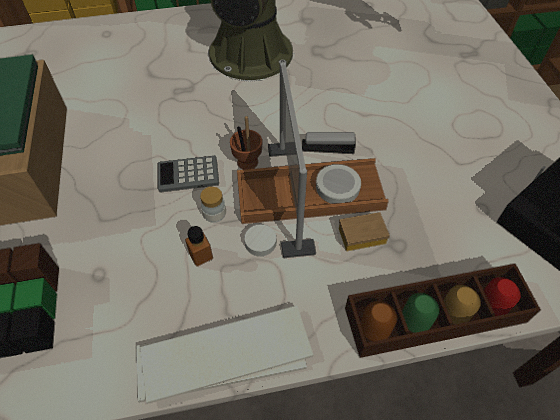

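The top view shows the tray across the middle, with the deck on the left, the tin at about (211,206), the pocket on the right and the screen line at about column 270. The push direction is roughly world -y. Next I'll measure poses from depth and colour.

```bash
cat > h.py <<'E'
import cv2,numpy as np
def pts(f):
    h,w=f["range_z"].shape; F=h/2/np.tan(np.radians(float(f["fovy"]))/2)
    K=np.array([[F,0,float(f["cx"])],[0,F,float(f["cy"])],[0,0,1]]); D=np.array([float(f["k1"]),0,0,0.])
    v,u=np.mgrid[:h,:w]; n=cv2.undistortPoints(np.stack([u,v],-1).reshape(-1,1,2).astype(float),K,D).reshape(h,w,2)
    z=f["range_z"]; c=np.stack([n[...,0]*z,-n[...,1]*z,-z],-1); T=f["T"]
    return c@T[:3,:3].T+T[:3,3]
E
python3 - <<'E'
from h import *
for n in("top","side"):
    f=dict(np.load(f"pics/{n}0.npz")); P=pts(f); hsv=cv2.cvtColor(f["color"],cv2.COLOR_RGB2HSV)
    ok=f["range_z"]>0
    m=(ok&(hsv[...,0]<16)&(hsv[...,1]>120)&(P[...,2]<.06)&(abs(P[...,1])<.3)&(P[...,0]<.65)&(P[...,0]>.2)).astype(np.uint8)
    m=cv2.morphologyEx(m,cv2.MORPH_CLOSE,np.ones((13,13)))
    k,l,s,c=cv2.connectedComponentsWithStats(m)
    i=1+s[1:,4].argmax(); print(n,s[i],c[i])
    Q=P[(l==i)&ok&(P[...,2]>.028)&(P[...,2]<.040)]
    r=cv2.minAreaRect(Q[:,:2].astype(np.float32)*1000); print("rails",r,cv2.boxPoints(r).round(),np.median(Q[:,2]))
    t=ok&(hsv[...,1]<60)&(P[...,2]>.034)&(P[...,2]<.054)&(abs(P[...,1]-.06)<.12)&(abs(P[...,0]-.43)<.08)
    k,l,s,c=cv2.connectedComponentsWithStats(t.astype(np.uint8)); i=1+s[1:,4].argmax()
    q=P[l==i]; print("tin",cv2.minEnclosingCircle(q[:,:2].astype(np.float32)*1000),np.median(q[:,2]),len(q),c[i])
    # everything tall: screen
    q=P[ok&(P[...,2]>.24)&(P[...,2]<.28)&(abs(P[...,1])<.1)&(P[...,0]>.2)]
    if len(q)>20: print("screen top",cv2.minAreaRect(q[:,:2].astype(np.float32)*1000),np.median(q[:,2]))
    print("counter z",np.median(P[...,2][ok&(P[...,2]<.015)&(abs(P[...,1])<.3)]))
E
python3 -c "
import rig;print([x for x in dir(rig) if x[0]!='_'])"
```

```text
top [ 272  177   75  131 6742] [313.05858796 232.62800356]
rails ((501.3609924316406, -51.92254638671875), (115.5066146850586, 203.55813598632812), 85.5920181274414) [[ 395. -102.]
 [ 598. -117.]
 [ 607.   -2.]
 [ 404.   13.]] 0.0340758689991969
tin ((417.0559387207031, 126.91438293457031), 58.200016021728516) 0.04246583241048574 1330 [197.72105263 290.22406015]
screen top ((544.5933837890625, 2.0718345642089844), (13.745340347290039, 297.75006103515625), 85.4008560180664) 0.26015117413878336
counter z 0.00028975957586430123
side [ 232  135  156   88 6315] [296.01567696 187.67284244]
rails ((507.68280029296875, 53.10752868652344), (323.37359619140625, 212.14141845703125), 85.20326232910156) [[ 388.  -99.]
 [ 600. -117.]
 [ 627.  205.]
 [ 416.  223.]] 0.032421829981554184
tin ((418.62420654296875, 127.32612609863281), 58.075775146484375) 0.04065239369612933 490 [329.82244898 136.9       ]
screen top ((544.8941650390625, 2.9872894287109375), (13.228711128234863, 300.4247741699219), 85.0116958618164) 0.25874349730160917
counter z -0.0010083692516060783
['Unreachable', 'grab_frame', 'hand_in', 'state']
```

```bash
python3 - <<'E'
from h import *
for n in("top","side"):
    f=dict(np.load(f"pics/{n}0.npz")); P=pts(f); hsv=cv2.cvtColor(f["color"],cv2.COLOR_RGB2HSV); ok=f["range_z"]>0
    q=P[ok&(P[...,2]>.24)&(P[...,2]<.28)&(abs(P[...,1])<.1)&(P[...,0]>.2)]
    A=np.polyfit(q[:,0],q[:,1],1); th=np.arctan(A[0]); print(n,"screen dir deg",np.degrees(th))
    a=np.radians(-95.0)if 0 else th-np.pi/2
    u=np.array([np.cos(a),np.sin(a)]); v=np.array([-u[1],u[0]]); o=np.array([.5447,.0025])-.0105*u
    X=(P[...,:2]-o)@u; Y=(P[...,:2]-o)@v; Z=P[...,2]
    wood=ok&(hsv[...,0]<16)&(hsv[...,1]>110)
    r=wood&(Z>.030)&(Z<.038)&(X>-.19)&(X<.12)
    for sgn in(1,-1):
        m=r&(abs(sgn*Y-.060)<.008); B=np.polyfit(X[m],Y[m],1); print(" rail",sgn,m.sum(),"Y@0",B[1]*1e3,"slope deg",np.degrees(np.arctan(B[0])),np.percentile(Y[m],[2,98])*1e3)
    m=wood&(abs(Y)<.05)&(abs(Z-.034)<.004)&(X>.09)&(X<.15); print(" end wall X",np.percentile(X[m],[1,50,99])*1e3)
    m=wood&(abs(Y)<.05)&(abs(Z-.02)<.005)&(X<-.1);print(" near end",np.percentile(X[m],[.5,2])*1e3 if m.any() else 0)
    t=ok&(hsv[...,1]<70)&(Z>.036)&(Z<.054)&(abs(Y)<.056)&(X<-.02)&(X>-.19)
    for s,(T) in(("X",X),("Y",Y)): print(" tin",s,np.percentile(T[t],[.5,99.5])*1e3)
    print(" u",u,"o",o)
E
```

```text
top screen dir deg -4.696280823229494
 rail 1 674 Y@0 59.263127478445995 slope deg -0.006363639810300425 [56.12506921 62.90463784]
 rail -1 846 Y@0 -59.65896768053267 slope deg 0.040045701229870695 [-63.48052058 -55.61808351]
 end wall X [118.16363818 121.94857044 125.93336513]
 near end [-198.56749734 -197.67774846]
 tin X [-146.94718322  -49.81480784]
 tin Y [-45.60495051  51.0807815 ]
 u [-0.08187381 -0.9966427 ] o [0.54555968 0.01296475]
side screen dir deg -4.687865158246229
 rail 1 430 Y@0 59.579723003626555 slope deg 0.0043783184872146505 [54.83042686 64.2336252 ]
 rail -1 333 Y@0 -60.00345859364666 slope deg -0.0714483273389362 [-65.1828174  -55.19434586]
 end wall X [117.39741084 121.04952159 124.75524232]
 near end [-199.059846   -198.44802017]
 tin X [-147.01037265  -50.24403659]
 tin Y [-44.91323609  52.02388651]
 u [-0.08172743 -0.99665472] o [0.54555814 0.01296487]
```

Tray frame: origin (0.5456, 0.0130), push yaw -94.69°. All the checks agree: rails at ±60 mm, end wall at 118 mm, near end at -199 mm. The tin is at X=-98, Y=+3 mm.

The moves can't lean the hand. I'll turn the jaws along the push direction and keep them wide open. The leading finger's back then stands 57 mm ahead of the TCP and can reach the lip below the panel.

arm_command --series '[[[-30,-10,0],-3,1],[[-65,-21,0],-6,1],[[-100,-33,0],-9,1],[[-135,-44,0],-12,1],[[-165,-54,0],-14.7,1]]'

```text
t: 0.52
tcp_pos: [0.3218, 0.4114, 0.2311]
eef_rot: [-3.141, -0.0, 3.062]
force: [0.3, -0.6, 0.5]
opening: 1.001
```

```bash
cat >> h.py <<'E'
U=np.array([-.0818,-.99665]);V=np.array([.99665,-.0818]);O=np.array([.5456,.0130])
def tray(p): return np.r_[(np.asarray(p)[:2]-O)@U,(np.asarray(p)[:2]-O)@V,p[2]]*1e3
def rep():
    import rig; s=rig.state(); print("t",round(s["t"],2),"tray XYZ",tray(s["tcp_pos"]).round(1),"rpy deg",np.degrees(s["eef_rot"]).round(2),"F",s["force"].round(1),"open",round(s["opening"],2),"q",s["joint_pos"].round(3)); return s
E
python3 -c "from h import *;rep()"
```

```text
t 0.52 tray XYZ [-378.7 -255.6  231.1] rpy deg [-1.7997e+02 -1.0000e-02  1.7543e+02] F [ 0.3 -0.6  0.5] open 1.0 q [ 0.837  0.239  1.599 -0.     1.304 -0.654]
```

arm_command --series '[[[-26,-15,0],0,1],[[-57,-32,0],0,1],[[-88,-50,0],0,1],[[-119,-69,0],0,1],[[-150,-88,0],0,1]]'

```text
t: 0.93
tcp_pos: [0.4639, 0.3116, 0.231]
eef_rot: [-3.141, -0.0, 3.059]
force: [0.3, 1.2, 0.5]
opening: 1.001
```

arm_command --series '[[[-30,-17,10],0,1],[[-60,-38,30],0,1],[[-85,-58,55],0,1],[[-104,-74,80],0,1],[[-109,-78,100],0,1]]'

```text
t: 1.35
tcp_pos: [0.5665, 0.2231, 0.1288]
eef_rot: [-3.14, -0.001, 3.056]
force: [0.9, 0.5, 0.1]
opening: 1.001
```

```bash
python3 - <<'E'
from h import *
import rig
s=rep()
f=rig.grab_frame("side"); cv2.imwrite("pics/s1.png",cv2.resize(f["color"][60:320,120:470,::-1],None,fx=2.2,fy=2.2))
E
```

```text
t 1.35 tray XYZ [-211.1    3.6  128.8] rpy deg [-1.7994e+02 -9.0000e-02  1.7512e+02] F [0.9 0.5 0.1] open 1.0 q [ 0.315  0.527  1.45  -0.     1.167 -1.17 ]
```

View pics/s1.png

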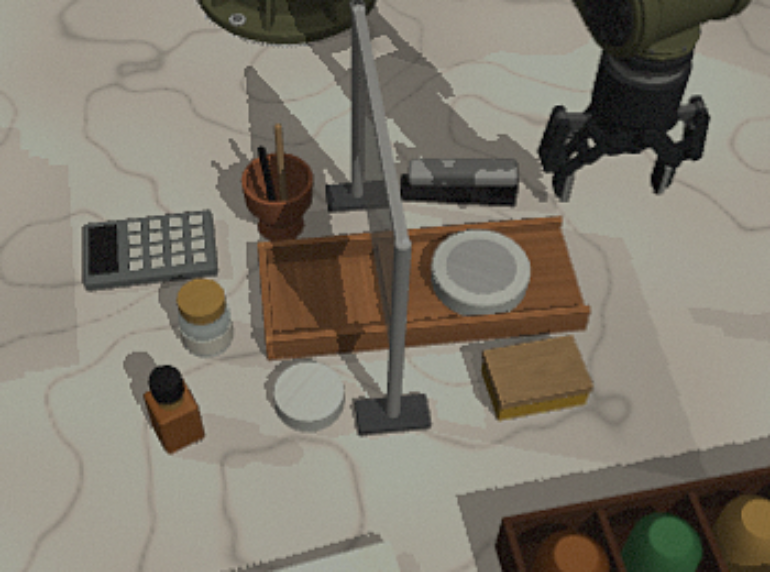

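The side view shows the open hand before the deck end. The leading finger is at about (560,180) and its knuckle bulges out to about x=543. I'll measure the finger's outer profile from depth, since it decides how far under the panel it can go.

```bash
python3 - <<'E'
from h import *
import rig
s=rig.state(); c=tray(s["tcp_pos"])
for n in("side","top"):
    f=rig.grab_frame(n); P=pts(f); ok=f["range_z"]>0
    X=((P[...,:2]-O)@U*1e3-c[0]); Y=((P[...,:2]-O)@V*1e3-c[1]); Z=P[...,2]*1e3-c[2]
    m=ok&(abs(X)<90)&(abs(Y)<60)&(Z>-5)&(Z<220)
    print(n,m.sum())
    for z in range(-5,220,10):
        k=m&(Z>=z)&(Z<z+10)
        if k.sum()>3: print(z,k.sum(),"X",np.percentile(X[k],[1,99]).round(),"Y",np.percentile(Y[k],[1,99]).round())
E
```

```text
side 3229
5 9 X [-49.  46.] Y [-8.  9.]
15 46 X [-55.  54.] Y [-10.  12.]
25 59 X [-55.  55.] Y [-9. 12.]
35 62 X [-57.  55.] Y [-10.  12.]
45 53 X [-58.  57.] Y [-7. 13.]
55 141 X [-72.  72.] Y [-9. 14.]
65 227 X [-73.  72.] Y [-12.  17.]
75 252 X [-72.  71.] Y [-16.  18.]
85 177 X [-71.  70.] Y [-11.  19.]
95 259 X [-69.  68.] Y [-7. 21.]
105 300 X [-68.  67.] Y [-11.  20.]
115 127 X [-66.  65.] Y [-12.  13.]
125 92 X [-29.  35.] Y [-3. 38.]
135 168 X [-28.  35.] Y [-7. 38.]
145 162 X [-28.  35.] Y [-5. 39.]
155 169 X [-28.  36.] Y [-8. 39.]
165 294 X [-35.  35.] Y [-9. 38.]
175 103 X [-28.  31.] Y [ 4. 33.]
185 154 X [-32.  32.] Y [12. 36.]
195 119 X [-29.  43.] Y [19. 35.]
205 209 X [-47.  55.] Y [ 6. 41.]
215 47 X [-51.  60.] Y [-9. 48.]
top 2136
15 10 X [45. 50.] Y [-11.  -6.]
25 21 X [42. 54.] Y [-11.  -6.]
35 17 X [41. 52.] Y [-10.  -6.]
45 4 X [45. 51.] Y [-10.  -7.]
55 19 X [43. 71.] Y [-13.   2.]
65 154 X [40. 73.] Y [-12.  11.]
75 163 X [28. 72.] Y [-16.  16.]
85 173 X [19. 71.] Y [-17.  17.]
95 182 X [11. 69.] Y [-20.  18.]
105 198 X [16. 68.] Y [-19.  11.]
115 432 X [31. 67.] Y [-13.  12.]
125 88 X [24. 36.] Y [-26.  12.]
135 193 X [22. 37.] Y [-28.  29.]
145 195 X [23. 36.] Y [-23.  29.]
155 167 X [26. 37.] Y [-19.  26.]
165 81 X [30. 36.] Y [-8. 19.]
205 5 X [53. 55.] Y [ 6. 11.]
215 34 X [44. 59.] Y [-3. 39.]
```

Measured profile, relative to the TCP:
- **Finger back:** 55 mm ahead, from 13 to 55 mm above the TCP.
- **Knuckle:** 73 mm ahead, from 55 to 115 mm above.
- **Wrist:** ±60 mm, from 205 mm above.

So the knuckle limits the TCP to about X=-68, which leaves the finger back at about -13. I'll push slowly up the lip, then finish at a modest speed and stop short of the panel so the tin coasts the last centimetre down its own tilt.

arm_command --series '[[[0,0,25],0,1],[[0,0,55],0,1],[[0,0,85],0,1],[[0,0,108],0,1],[[0,0,114],0,1]]'

```text
t: 1.92
tcp_pos: [0.5634, 0.227, 0.0154]
eef_rot: [-3.14, -0.003, 3.061]
force: [-1.0, -0.4, 0.1]
opening: 0.998
```

arm_command --series '[[[0,0,1],0,1],[[0,0,2],0,1],[[0,0,3],0,1],[[0,0,3],0,1],[[0,0,3],0,1]]'

```text
t: 2.33
tcp_pos: [0.5655, 0.2265, 0.0156]
eef_rot: [3.141, 0.002, 3.059]
force: [-0.0, 0.3, 0.7]
opening: 1.0
```

```bash
python3 -c "from h import *;rep()"
```

```text
t 2.33 tray XYZ [-214.4    2.3   15.6] rpy deg [1.7996e+02 1.0000e-01 1.7529e+02] F [-0.   0.3  0.7] open 1.0 q [ 0.321  0.677  1.509  0.     0.954 -1.168]
```

arm_command --series '[[[0,-2,1],0,1],[[0,-6,2],0,1],[[0,-12,3],0,1],[[0,-20,3],0,1],[[0,-28,3],0,1]]'

```text
t: 2.75
tcp_pos: [0.5625, 0.1975, 0.0112]
eef_rot: [-3.142, -0.0, 3.059]
force: [0.4, -0.1, -0.1]
opening: 1.001
```

arm_command --series '[[[0,-8,0],0,1],[[0,-16,0],0,1],[[0,-24,0],0,1],[[0,-30,0],0,1],[[0,-32,0],0,1]]'

```text
t: 3.17
tcp_pos: [0.56, 0.1653, 0.0113]
eef_rot: [-3.141, -0.0, 3.059]
force: [-0.5, 1.7, -0.5]
opening: 1.004
```

```bash
cat >> h.py <<'E'
def look(n,name=None):
    import rig; f=rig.grab_frame(n); P=pts(f); hsv=cv2.cvtColor(f["color"],cv2.COLOR_RGB2HSV); ok=f["range_z"]>0
    X=(P[...,:2]-O)@U*1e3;Y=(P[...,:2]-O)@V*1e3;Z=P[...,2]*1e3
    t=ok&(hsv[...,1]<60)&(hsv[...,2]>90)&(Z>22)&(Z<65)&(abs(Y)<54)&(X<116)&(X>-190)
    k,l,s,c=cv2.connectedComponentsWithStats(t.astype(np.uint8)); i=1+s[1:,4].argmax(); q=l==i
    print(n,"tin X",np.percentile(X[q],[1,99]).round(),"Y",np.percentile(Y[q],[1,99]).round(),"plane",np.linalg.lstsq(np.c_[X[q],Y[q],np.ones(q.sum())],Z[q],rcond=None)[0].round(3),q.sum())
    if name: cv2.imwrite(name,cv2.resize(f["color"][60:320,120:470,::-1],None,fx=2.2,fy=2.2))
E
python3 -c "
from h import *;rep();look('side','pics/s2.png');look('top')"
```

```text
t 3.17 tray XYZ [-153.     1.9   11.3] rpy deg [-1.7999e+02 -1.0000e-02  1.7524e+02] F [-0.5  1.7 -0.5] open 1.0 q [ 0.224  0.64   1.587 -0.     0.915 -1.263]
side tin X [-95. -21.] Y [-47.  49.] plane [ 0.05  -0.072 47.371] 1035
top tin X [-91. -15.] Y [-48.  48.] plane [6.5000e-02 8.0000e-03 5.0385e+01] 2335
```

View pics/s2.png

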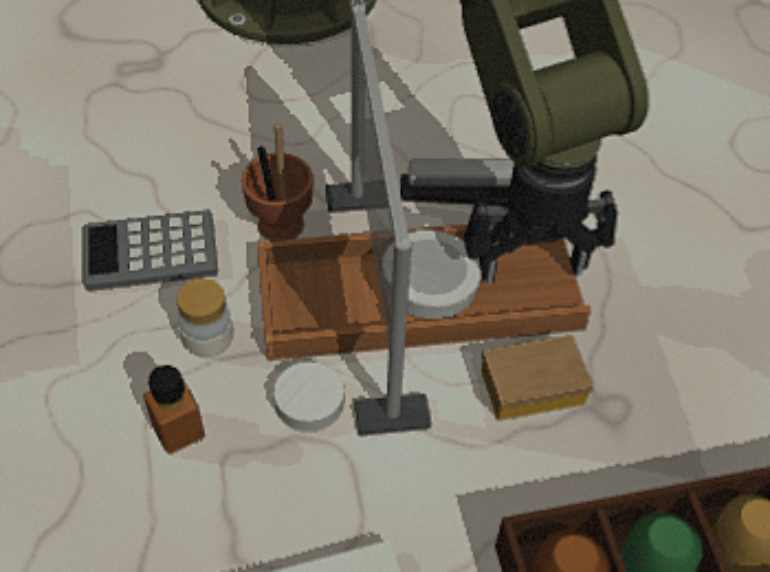

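The tin has its front on the lip and is slightly nose-up, and the finger is centred at its rear. I'll push on slowly, then check the clearance of the arm to the panel.

arm_command --series '[[[0,-4,0],0,1],[[0,-12,0],0,1],[[0,-20,0],0,1],[[0,-28,0],0,1],[[0,-34,0],0,1]]'

```text
t: 3.68
tcp_pos: [0.5571, 0.1315, 0.0112]
eef_rot: [-3.141, -0.0, 3.059]
force: [0.4, 1.2, -0.2]
opening: 0.998
```

```bash
python3 - <<'E'
from h import *
import rig
s=rep(); c=tray(s["tcp_pos"]); look('top')
for n in("side","top"):
    f=rig.grab_frame(n); P=pts(f); ok=f["range_z"]>0
    X=(P[...,:2]-O)@U*1e3; Y=(P[...,:2]-O)@V*1e3; Z=P[...,2]*1e3
    for z in range(60,400,20):
        k=ok&(Z>=z)&(Z<z+20)&(abs(Y+60)<120)&(X>-250)&(X<60)&~((X>2)&(X<20)&(Z<275))
        if k.sum()>3: print(n,z,k.sum(),"X",np.percentile(X[k],[1,99]).round(),"Y",np.percentile(Y[k],[1,99]).round())
E
```

```text
t 3.68 tray XYZ [-119.     1.8   11.2] rpy deg [-1.7999e+02 -1.0000e-02  1.7527e+02] F [ 0.4  1.2 -0.2] open 1.0 q [ 0.168  0.62   1.623 -0.     0.899 -1.32 ]
top tin X [-60. -14.] Y [-47.  47.] plane [1.1800e-01 2.0000e-03 5.1161e+01] 1171
side 60 224 X [-192.  -46.] Y [-10.  15.]
side 80 321 X [-190.  -47.] Y [-12.  20.]
side 100 338 X [-189.  -49.] Y [-7. 22.]
side 120 276 X [-187.  -51.] Y [-11.  31.]
side 140 225 X [-151.  -82.] Y [-3. 40.]
side 160 253 X [-151.  -82.] Y [-1. 40.]
side 180 303 X [-153.  -83.] Y [ 2. 39.]
side 200 238 X [-150.  -90.] Y [14. 36.]
side 220 225 X [-177.  -57.] Y [-8. 47.]
side 240 510 X [-181.  -54.] Y [-60.  52.]
side 260 1000 X [-180.  -49.] Y [-84.  51.]
side 280 1618 X [-176.  -45.] Y [-79.  40.]
side 300 687 X [-171.  -42.] Y [-77.  16.]
side 320 738 X [-163.  -38.] Y [-100.   -9.]
side 340 938 X [-155.  -29.] Y [-119.  -34.]
side 360 1021 X [-144.  -21.] Y [-138.  -43.]
side 380 1053 X [-143.  -17.] Y [-146.  -63.]
top 60 60 X [-77. -45.] Y [-11.  14.]
top 80 174 X [-89. -46.] Y [-14.  20.]
top 100 95 X [-83. -48.] Y [-9. 15.]
top 120 270 X [-82. -51.] Y [-10.  15.]
top 220 23 X [-66. -57.] Y [-19.  34.]
top 240 174 X [-75. -52.] Y [-39.  48.]
top 260 567 X [-171.  -47.] Y [-57.  49.]
top 280 3984 X [-173.  -46.] Y [-61.  39.]
top 300 1019 X [-171.  -39.] Y [-89.  20.]
top 320 1093 X [-164.  -39.] Y [-79.  -6.]
top 340 1140 X [-158.  -27.] Y [-119.  -31.]
top 360 2538 X [-141.  -26.] Y [-122.  -42.]
top 380 2492 X [-135.   -9.] Y [-157.  -62.]
```

Below 260 mm nothing on the arm is more than 73 mm ahead of the TCP. A final TCP at X=-70 keeps about 5 mm to the panel. Now the brisk finish.

arm_command --series '[[[0,-8,0],0,1],[[0,-28,0],0,1],[[0,-48,0],0,1],[[0,-48,0],0,1],[[0,-48,0],0,1]]'

```text
t: 4.25
tcp_pos: [0.5533, 0.084, 0.0113]
eef_rot: [-3.142, -0.0, 3.058]
force: [-0.1, -0.1, 0.8]
opening: 0.999
```

```bash
python3 -c "
from h import *;rep();look('side','pics/s3.png');look('top')"
```

```text
t 4.25 tray XYZ [-71.4   1.9  11.3] rpy deg [-180.     -0.    175.21] F [-0.1 -0.1  0.8] open 1.0 q [ 0.085  0.598  1.661 -0.     0.883 -1.402]
side tin X [ 8. 92.] Y [-48.  47.] plane [-2.0400e-01 -3.1000e-02  4.7171e+01] 657
top tin X [12. 92.] Y [-48.  46.] plane [-2.2800e-01  3.0000e-03  5.0923e+01] 2510
```

View pics/s3.png

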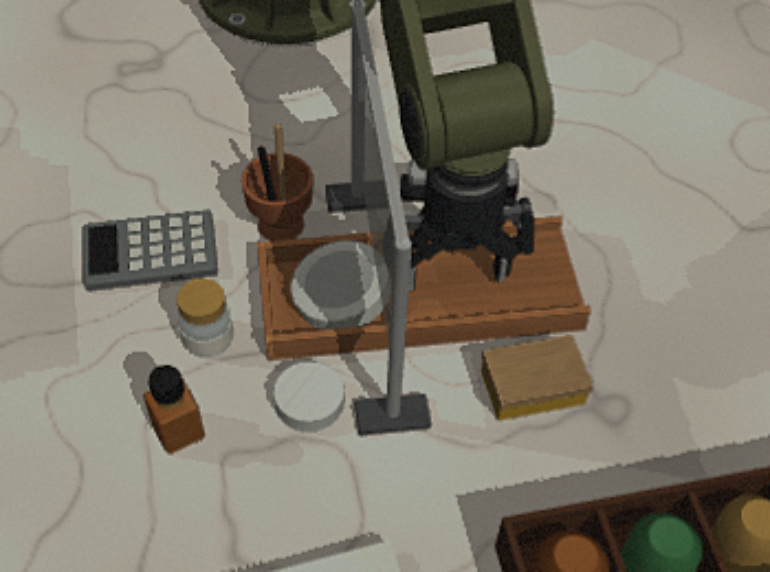

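The tin is over the lip, nose down in the pocket, tilted about 12.5°. Its rear still rests on the lip at roughly X=-10, so friction is holding it. The hand can't reach further under the panel from this side. I'll go over the screen with the fingers half open, press lightly on the lid from the far side and drag it forward the last centimetre. First I back off and go up.

arm_command --series '[[[0,15,0],0,1],[[0,35,-10],0,1],[[0,40,-40],0,1],[[0,40,-80],0,0.5],[[0,40,-120],0,0.5]]'

```text
t: 4.77
tcp_pos: [0.5558, 0.1259, 0.1321]
eef_rot: [-3.141, -0.002, 3.061]
force: [0.7, 0.5, 0.3]
opening: 0.75
```

arm_command --series '[[[0,0,-40],0,0.5],[[0,0,-80],0,0.5],[[0,0,-120],0,0.5],[[0,0,-155],0,0.5],[[0,0,-170],0,0.5]]'

```text
t: 5.18
tcp_pos: [0.5571, 0.1256, 0.3068]
eef_rot: [3.14, 0.007, 3.061]
force: [-0.8, 0.1, 0.7]
opening: 0.5
```

```bash
python3 - <<'E'
from h import *
import rig
s=rep(); c=tray(s["tcp_pos"]); look('side')
f=rig.grab_frame("side"); P=pts(f); ok=f["range_z"]>0
X=(P[...,:2]-O)@U*1e3; Y=(P[...,:2]-O)@V*1e3; Z=P[...,2]*1e3
k=ok&(X>128)&(X<260)&(abs(Y)<60)&(Z>12)
for z in range(10,110,15):
    m=k&(Z>z)&(Z<z+15)
    if m.sum()>3: print("far things",z,m.sum(),np.percentile(X[m],[1,99]).round(),np.percentile(Y[m],[1,99]).round())
for z in range(-5,200,10):
    m=ok&(abs(X-c[0])<90)&(abs(Y-c[1])<60)&(Z-c[2]>z)&(Z-c[2]<z+10)
    if m.sum()>3: print(z,np.percentile(X[m]-c[0],[1,99]).round())
E
```

```text
t 5.18 tray XYZ [-113.2    2.2  306.8] rpy deg [179.91   0.37 175.36] F [-0.8  0.1  0.7] open 0.5 q [ 0.158  0.3    1.348  0.     1.488 -1.332]
side tin X [ 8. 92.] Y [-48.  46.] plane [-1.9500e-01 -3.5000e-02  4.6765e+01] 630
far things 10 266 [158. 260.] [-60.  55.]
far things 25 122 [157. 208.] [26. 55.]
far things 40 117 [158. 207.] [26. 54.]
far things 55 305 [161. 204.] [ 7. 52.]
far things 70 66 [161. 203.] [10. 51.]
-5 [-24.  26.]
5 [-35.  33.]
15 [-36.  33.]
25 [-37.  33.]
35 [-38.  36.]
45 [-52.  50.]
55 [-56.  53.]
65 [-59.  56.]
75 [-62.  59.]
85 [-65.  62.]
95 [-66.  65.]
105 [-56.  61.]
115 [-39.  37.]
125 [-29.  36.]
135 [-32.  36.]
145 [-32.  36.]
155 [-32.  37.]
165 [-33.  37.]
175 [-25.  29.]
185 [-15.  22.]
```

arm_command --series '[[[0,-38,0],0,0.5],[[0,-78,0],0,0.5],[[0,-118,0],0,0.5],[[0,-158,0],0,0.5],[[0,-190,0],0,0.5]]'

```text
t: 5.7
tcp_pos: [0.5403, -0.0666, 0.3]
eef_rot: [-3.142, -0.002, 3.06]
force: [1.7, -0.5, 0.3]
opening: 0.501
```

arm_command --series '[[[1,-10,0],0,0.5],[[2,-10,0],0,0.5],[[2,-10,-1],0,0.5],[[2,-10,0],0,0.5],[[2,-10,0],0,0.5]]'

```text
t: 6.12
tcp_pos: [0.5383, -0.0731, 0.3009]
eef_rot: [3.141, -0.0, 3.061]
force: [0.4, -0.3, 0.6]
opening: 0.503
```

```bash
python3 -c "
from h import *;rep();look('side','pics/s4.png')"
```

```text
t 6.12 tray XYZ [ 8.640e+01 -2.000e-01  3.009e+02] rpy deg [ 1.7999e+02 -2.0000e-02  1.7539e+02] F [ 0.4 -0.3  0.6] open 0.5 q [-0.202  0.241  1.434  0.     1.467 -1.693]
side tin X [ 8. 92.] Y [-47.  46.] plane [-1.9600e-01 -3.9000e-02  4.7045e+01] 635
```

View pics/s4.png

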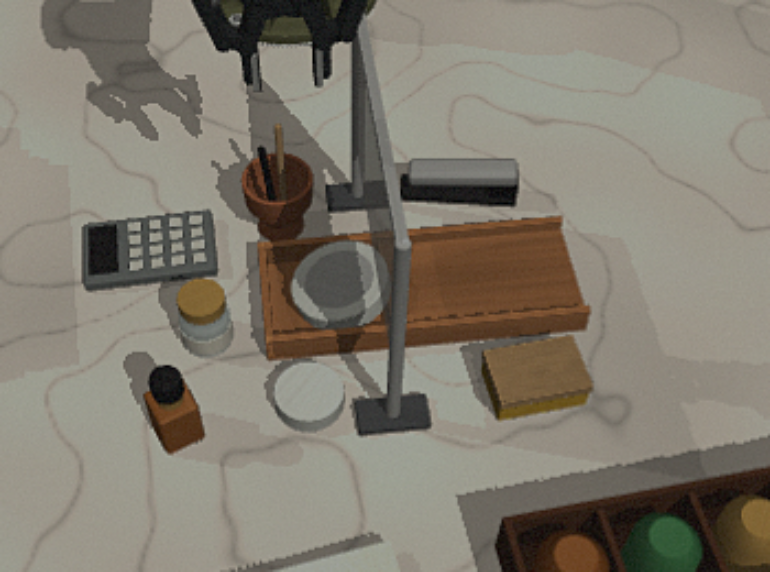

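The tin is unchanged, and the hand is above the pocket side with 7 mm to the panel. Going down.

arm_command --series '[[[0,0,30],0,0.5],[[0,0,65],0,0.5],[[0,0,100],0,0.5],[[0,0,130],0,0.5],[[0,0,150],0,0.5]]'

```text
t: 6.58
tcp_pos: [0.5372, -0.0734, 0.1482]
eef_rot: [3.141, -0.003, 3.061]
force: [1.0, 0.1, 0.1]
opening: 0.498
```

arm_command --series '[[[0,0,20],0,0.5],[[0,0,45],0,0.5],[[0,0,65],0,0.5],[[0,0,80],0,0.5],[[0,0,85],0,0.5]]'

```text
t: 7.0
tcp_pos: [0.5372, -0.0735, 0.0639]
eef_rot: [3.141, -0.003, 3.061]
force: [-1.0, 0.8, 0.1]
opening: 0.501
```

arm_command --series '[[[0,0,4],0,0.5],[[0,0,8],0,0.5],[[0,0,12],0,0.5],[[0,0,15],0,0.5],[[0,0,15],0,0.5]]'

```text
t: 7.42
tcp_pos: [0.5381, -0.0745, 0.0512]
eef_rot: [3.142, -0.0, 3.059]
force: [-0.5, 0.0, -0.6]
opening: 0.503
```

```bash
python3 -c "
from h import *;rep();look('side','pics/s5.png');look('top')"
```

```text
t 7.42 tray XYZ [87.8 -0.3 51.2] rpy deg [180.    -0.   175.29] F [-0.5  0.  -0.6] open 0.5 q [-0.205  0.503  1.698  0.     0.94  -1.694]
side tin X [ 8. 92.] Y [-43.  46.] plane [-2.0100e-01 -4.6000e-02  4.7143e+01] 566Traceback (most recent call last):
  File "<string>", line 2, in <module>
    from h import *;rep();look('side','pics/s5.png');look('top')
                                                     ~~~~^^^^^^^
  File "h.py", line 16, in look
    k,l,s,c=cv2.connectedComponentsWithStats(t.astype(np.uint8)); i=1+s[1:,4].argmax(); q=l==i
                                                                      ~~~~~~~~~~~~~~^^
ValueError: attempt to get argmax of an empty sequence
```

View pics/s5.png

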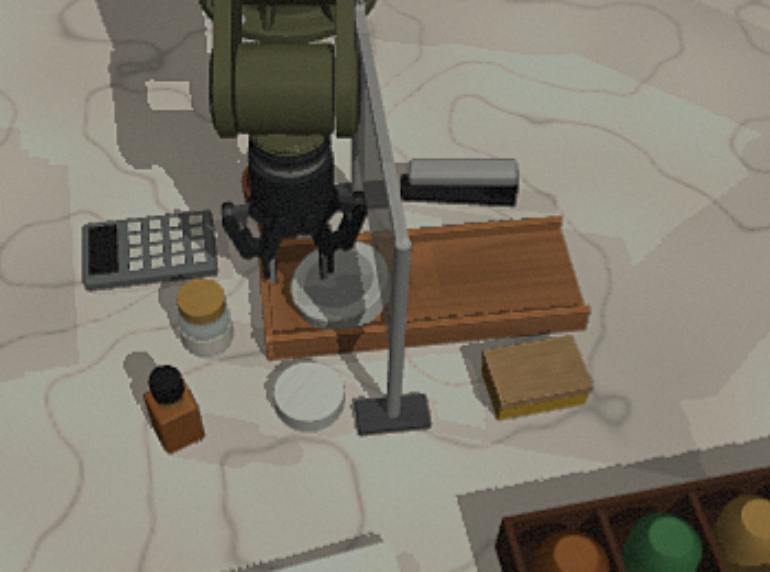

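The trailing finger stands above the lid's middle at about (325,265), and the leading finger is above the pocket end, clear of the jar. I'll lower to contact.

arm_command --series '[[[0,0,3],0,0.5],[[0,0,6],0,0.5],[[0,0,9],0,0.5],[[0,0,11],0,0.5],[[0,0,12],0,0.5]]'

```text
t: 7.93
tcp_pos: [0.538, -0.0745, 0.0388]
eef_rot: [3.142, -0.001, 3.059]
force: [0.4, -0.5, -0.3]
opening: 0.498
```

arm_command --series '[[[0,0,0.5],0,0.5],[[0,0,1],0,0.5],[[0,0,1.5],0,0.5],[[0,0,2],0,0.5],[[0,0,2],0,0.5]]'

```text
t: 8.35
tcp_pos: [0.5381, -0.0746, 0.0372]
eef_rot: [-3.142, -0.0, 3.059]
force: [-0.0, -0.2, 0.2]
opening: 0.498
```

arm_command --series '[[[0,0,0.5],0,0.5],[[0,0,1],0,0.5],[[0,0,1.5],0,0.5],[[0,0,2],0,0.5],[[0,0,2],0,0.5]]'

```text
t: 8.77
tcp_pos: [0.5381, -0.0746, 0.0352]
eef_rot: [-3.142, -0.0, 3.059]
force: [-0.6, -0.4, 0.3]
opening: 0.503
```

arm_command --series '[[[0,0,0.5],0,0.5],[[0,0,1],0,0.5],[[0,0,1.5],0,0.5],[[0,0,2],0,0.5],[[0,0,2],0,0.5]]'

```text
t: 9.18
tcp_pos: [0.5387, -0.0746, 0.0345]
eef_rot: [-3.142, 0.001, 3.059]
force: [-4.1, -0.3, 16.1]
opening: 0.498
```

Contact at 16 N. Now I drag forward.

arm_command --series '[[[0,-2,0],0,0.5],[[0,-5,0.3],0,0.5],[[0,-8,0.6],0,0.5],[[0,-11,0.9],0,0.5],[[0,-14,1.2],0,0.5]]'

```text
t: 9.6
tcp_pos: [0.537, -0.0887, 0.0321]
eef_rot: [3.142, 0.0, 3.059]
force: [-0.3, 5.9, 7.8]
opening: 0.498
```

```bash
python3 -c "
from h import *;rep();look('side')"
```

```text
t 9.6 tray XYZ [102.1  -0.2  32.1] rpy deg [180.     0.   175.29] F [-0.3  5.9  7.8] open 0.5 q [-0.231  0.536  1.701  0.     0.904 -1.72 ]
side tin X [ 8. 93.] Y [-43.  47.] plane [-1.9700e-01 -4.7000e-02  4.7043e+01] 528
```

The finger slid over the lid and the tin hardly moved. The force ratio suggests wood-tin friction of about 0.6-0.7. Pressing harder and nearer the lip should win, because the lip contact resists least. I'll lift, open fully so the trailing finger stands nearer the lip, move back to X=90 and shift Y to -5 to clear the jar.

arm_command --series '[[[0,0,-8],0,0.6],[[0,0,-16],0,0.9],[[2,4,-16],0,1],[[4,9,-16],0,1],[[5,12,-16],0,1]]'

```text
t: 10.07
tcp_pos: [0.5326, -0.0754, 0.0481]
eef_rot: [3.142, -0.0, 3.06]
force: [0.2, 0.3, -0.4]
opening: 0.999
```

arm_command --series '[[[0,0,2],0,1],[[0,0,5],0,1],[[0,0,8],0,1],[[0,0,10],0,1],[[0,0,11],0,1]]'

```text
t: 10.48
tcp_pos: [0.5328, -0.0762, 0.0364]
eef_rot: [3.141, -0.001, 3.059]
force: [-0.4, -0.2, -0.3]
opening: 0.999
```

```bash
python3 -c "
from h import *;rep();look('side','pics/s6.png')"
```

```text
t 10.48 tray XYZ [90.  -5.5 36.4] rpy deg [ 1.7999e+02 -5.0000e-02  1.7528e+02] F [-0.4 -0.2 -0.3] open 1.0 q [-0.21   0.519  1.717  0.     0.907 -1.699]
side tin X [ 8. 93.] Y [-45.  47.] plane [-2.0000e-01 -4.6000e-02  4.7139e+01] 573
```

View pics/s6.png

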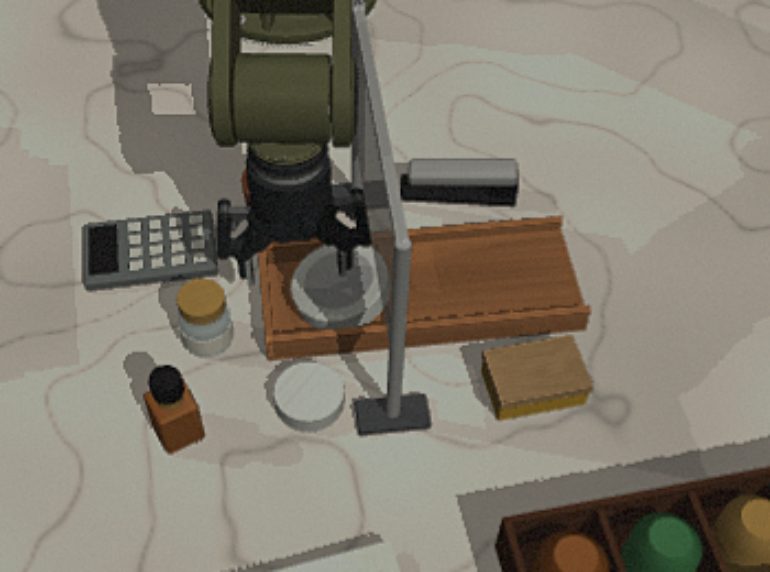

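The trailing finger is now nearer the lip at about (343,262), and the leading finger is past the pocket end, clear of the jar and calculator. I'll press harder.

arm_command --series '[[[0,0,1],0,1],[[0,0,2],0,1],[[0,0,3],0,1],[[0,0,4],0,1],[[0,0,5],0,1]]'

```text
t: 10.95
tcp_pos: [0.533, -0.0761, 0.032]
eef_rot: [-3.142, 0.0, 3.059]
force: [-0.5, -0.0, -0.2]
opening: 0.998
```

arm_command --series '[[[0,0,0.5],0,1],[[0,0,1],0,1],[[0,0,1.5],0,1],[[0,0,2],0,1],[[0,0,2],0,1]]'

```text
t: 11.37
tcp_pos: [0.533, -0.0761, 0.03]
eef_rot: [3.142, -0.0, 3.059]
force: [-0.6, 0.1, -0.1]
opening: 1.0
```

arm_command --series '[[[0,0,0.5],0,1],[[0,0,1],0,1],[[0,0,1.5],0,1],[[0,0,2],0,1],[[0,0,2],0,1]]'

```text
t: 11.78
tcp_pos: [0.5331, -0.0762, 0.0282]
eef_rot: [3.142, 0.0, 3.059]
force: [-0.5, 0.4, 1.8]
opening: 1.003
```

arm_command --series '[[[0,0,0.7],0,1],[[0,0,1.4],0,1],[[0,0,2.1],0,1],[[0,0,2.8],0,1],[[0,0,3],0,1]]'

```text
t: 12.2
tcp_pos: [0.5336, -0.0761, 0.0273]
eef_rot: [3.141, 0.002, 3.06]
force: [-12.9, 1.3, 33.3]
opening: 0.999
```

arm_command --series '[[[0,-2,0.5],0,1],[[0,-5,1],0,1],[[0,-8,1.4],0,1],[[0,-10,1.7],0,1],[[0,-12,2],0,1]]'

```text
t: 12.62
tcp_pos: [0.5318, -0.0882, 0.0229]
eef_rot: [-3.142, -0.0, 3.059]
force: [-0.1, 0.6, -0.4]
opening: 1.001
```

```bash
python3 -c "
from h import *;rep();look('side')"
```

```text
t 12.62 tray XYZ [102.   -5.4  22.9] rpy deg [-1.8000e+02 -2.0000e-02  1.7529e+02] F [-0.1  0.6 -0.4] open 1.0 q [-0.232  0.543  1.719 -0.     0.88  -1.721]
side tin X [ 7. 98.] Y [-38.  48.] plane [-3.0000e-03 -8.0000e-03  2.8973e+01] 731
```

The tin dropped: the lid is level at z≈29-30. I'll draw the hand straight up and verify.

arm_command --series '[[[0,0,-15],0,1],[[0,0,-45],0,1],[[0,0,-80],0,1],[[0,0,-115],0,1],[[0,0,-150],0,1]]'

```text
t: 13.08
tcp_pos: [0.5316, -0.0881, 0.1744]
eef_rot: [3.142, -0.001, 3.059]
force: [1.2, -0.1, 0.4]
opening: 1.001
```

arm_command --series '[[[0,0,-30],0,1],[[0,0,-65],0,1],[[0,0,-100],0,1],[[0,0,-125],0,1],[[0,0,-135],0,1]]'

```text
t: 13.5
tcp_pos: [0.5326, -0.0883, 0.3118]
eef_rot: [-3.141, 0.005, 3.059]
force: [-0.3, 1.4, 1.1]
opening: 0.999
```

arm_command --series '[[[10,-30,0],0,1],[[20,-70,0],0,1],[[30,-105,0],0,1],[[40,-135,0],0,1],[[40,-145,0],0,1]]'

```text
t: 13.92
tcp_pos: [0.4784, -0.2324, 0.307]
eef_rot: [3.142, -0.002, 3.056]
force: [0.4, -1.1, 0.3]
opening: 0.999
```

```bash
python3 -c "
from h import *;rep();look('side','pics/s7.png');look('top')"
```

```text
t 13.92 tray XYZ [250.1 -46.9 307. ] rpy deg [ 1.8000e+02 -1.0000e-01  1.7512e+02] F [ 0.4 -1.1  0.3] open 1.0 q [-5.210e-01  2.130e-01  1.455e+00 -1.000e-03  1.475e+00 -2.006e+00]
side tin X [ 7. 98.] Y [-46.  48.] plane [-4.0000e-03 -4.0000e-03  2.8986e+01] 737
top tin X [11. 99.] Y [-46.  48.] plane [-2.0000e-03  2.0000e-03  3.0341e+01] 1453
```

View pics/s7.png

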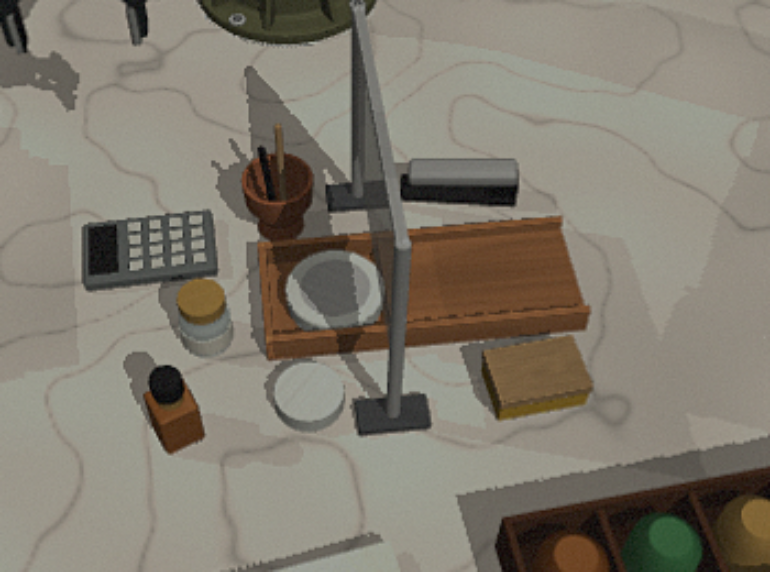

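The tin lies level in the pocket with the lid at about 30 mm, as expected for the floor. Its centre is about 9 mm from the pocket's centre, and the bystanders are where they were.

```bash
python3 -c "
from rig import *;print(hand_in())"
```

```text
the job is handed in; nothing more can be done
None
```

The tin is lying flat on the pocket's floor, the hand is clear of everything, and I handed the job in at about 14 s of the 32 s. `hand_in` gives no verdict, so what follows rests on my own checks.

**What I did:** I pushed the tin along the deck and over the lip with the back of one wide-open finger, because the moves available could not lean the hand. The finger's knuckle kept it about 10 mm short of clearing the lip, and friction left the tin resting on the lip, tilted about 12.5°. I then went over the screen, pressed on the lid from the far side and dragged it forward. The first drag, at about 16 N, slipped. The second, at about 33 N and nearer the lip, dropped it in.

**Last checks:**
- **Level:** the lid's slope was under 0.005 in both views, with its height at 29.0 mm (side) and 30.3 mm (top) against 30 mm expected. Those are 1.3 mm apart, within calibration.
- **Position:** the centre is about 9 mm short of the pocket's centre in x and about 1 mm off in y. The limit is 20 mm.
- **Screen:** I saw no contact. The closest approach was about 5 mm by measurement.
- **Other things on the counter:** they look unmoved in the last picture, though I did not measure them.

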